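# Close a hinged tube clamp and latch its swing bolt

## Task

Clamp the loose tube in the bench tube clamp: swing the red hinged half over it and press it lightly down until its rubber liner bears on the tube, then swing the bolt up against the steel nose until its brass cross-bar climbs over the lip and drops fully into the notch, so that it holds the cap down by itself. Go by feel and stop as soon as it has dropped home: about 10 N of push is enough and 18 N is too much. Let go, and leave the tube lying in its saddle and the tub, bottle and tape beside the clamp where they are.

Things in the scene. Friction and masses are not known exactly. Their poses are not given: they have to be found in the camera images.
- coupler: Bench tube clamp, blue lower half fixed to the desk (base plate 150 x 86 x 8 mm). Origin on the desk under the tube's middle; y along the tube, z up, -x to the swing bolt, +x to the cap's hinge. 'Clamp frame' below means this frame, mm. Tube axis at x 0, z 65; cap hinge axis (along y) x 42, z 67; bolt pivot axis (along y) x -61, z 15.
- cap: Red hinged half, 44 mm wide along y. Origin on the hinge axis; axes match the coupler's when closed. Opens about +y (its -x end rises); starts 1.3 to 1.65 rad open. Stiff hinge: stays where left, 1 to 4 N at the nose block move it. Closed, it is an arch of 36 mm outer radius about the tube axis (top z 101).
- cap_block (a point): Point fixed on the cap at the nominal middle of the top of the nose's raised block: a good place to push. Bright steel slotted nose, closed clamp frame: block x -50 to -32, top z 94; in front of it a notch, floor z 84. The nose plate's adjustment is not measured: block, notch, lip and slope lie up to 10 mm nearer to or farther from the hinge than stated.
- cap_notch (a point): Point fixed on the cap where the bar's axis nominally lies when home (closed clamp frame x -58, z 91; true place up to 10 mm nearer to or farther from the hinge). In front of the notch a lip 2.5 mm high, then a slippery 40-degree slope down to the tip at about x -101, z 56. A 16 mm slot along the nose lets the shank through.
- cap_liner (a point): Middle of the rubber liner's lower face under the cap's crown, as on the unsqueezed liner (point fixed on the cap). Springy: 4 mm travel, 6 N per mm. It meets the tube with the cap about 0.06 rad open; with the bar home it is squeezed 2.5 mm and the cap is level. Pressed and let go, the cap rests 0.03 to 0.06 rad open, low enough for the bar to meet the slope.
- swing_bolt: Steel swing bolt at the clamp's -x side. Origin on its pivot, z along the shank to the knob; turns about the clamp's y. Starts leaning out to the clamp's -x by 1.0 to 1.2 rad from upright; stiff hinge, stays where left (about 1 N at the knob). Along its z: shank 10 mm diameter; brass cross-bar, 14 mm diameter, 44 mm along y, centred at 76 mm.
- bolt_knob (a point): Middle of the black round grip knob, 20 mm diameter, 98 to 118 mm up the bolt's z. Swung up, the bar climbs the slope, pressing the cap down: the push at the knob rises to 5 to 8 N, falls to almost nothing past the lip as the bar drops in, then rises again at the block, a hard stop. Home, the bolt is within 0.18 rad of upright. Left short it slides back or perches on the lip.
- tube: Loose aluminium tube, 40 mm diameter, 160 mm long, lying in the V-shaped saddle of the lower half along the clamp's y. Origin on its underside at mid-length. Not to be handled.
- tube_mid (a point): Middle of the same tube, on its axis.
- grease_tub: Yellow tub, 57 mm diameter, 36 mm high, standing beside the clamp; origin at its underside. Leave alone.
- brown_bottle: Small brown bottle with a black cap, 33 mm diameter, 68 mm high, standing beside the clamp; origin at its underside. Leave alone.
- tape_blue: Roll of blue tape lying flat, 60 mm diameter, 19 mm high, beside the clamp; origin at its underside. Leave alone.

How it is judged:
On the way:
1. the red half is closed over the tube (within 0.16 rad of level) (angle between cap's own z axis and vertical below 0.16 rad), for 0.2 s.
At the end, for the whole second after the job is handed in: The swing bolt stands within 0.2 rad of upright with its cross-bar pressing on the nose's notch by more than 3 N, the red half is level within 0.016 rad, the tube's middle is within 15 mm of where it started, and tub, bottle and tape are within 20 mm of where they stood (angle between swing_bolt's own z axis and vertical below 0.2 rad and angle between cap's own z axis and vertical below 0.016 rad and contact force between swing_bolt and cap above 3 N and distance of tube_mid from where it was at the start of the episode below 0.015 m and distance of each of grease_tub, brown_bottle, tape_blue from where it was at the start of the episode below 0.02 m); the robot touches nothing.
It fails at once if the red half is forced onto the tube with more than 40 N (about 20 N of push on the nose block) (contact force between cap and tube above 40 N).
It fails at once if the bolt is forced against the nose with more than 36 N (about 18 N of push on the knob) (contact force between swing_bolt and cap above 36 N).
It fails at once if tub, bottle or tape is pushed by more than 30 mm (distance of any of grease_tub, brown_bottle, tape_blue from where it was at the start of the episode above 0.03 m).
It also fails if it takes over 72 s, if anything falls off the work surface, if the arm or the gripper's body presses on something with over 40 N, if the wrist force passes 120 N, or if a joint passes its speed limit or range.

## Robot

A 6-joint arm with a two-finger parallel gripper is mounted at the origin on the work surface; the furniture and walls round the work are solid. World frame = base frame: x ahead of the robot, y to its left, z up, the work surface at z = 0. Lengths are in m, angles in rad, forces in N, time in s.
With the tool pointing down it reaches from about 0.25 to 0.8 m from the base axis. Payload 3.9 kg.
Tool frame: the origin (TCP) lies at the very end of the fingers, on their centre line; the grasp point (between the pads) lies 19 mm behind it (r.grasp_offset is the distance from the TCP to the grasp point, in m); z points along the fingers, y is the line along which they close (so a half turn about z gives the same grasp; the last joint's range is limited). The gripper opens to 85 mm and grips with 20 to 120 N. Pads are 22 mm wide; open, the fingers measure 114 mm over their backs; the gripper's body (76 mm by 85 mm) begins 54 mm behind the grasp point. The pads swing forward as they close: fully open they stand 13 mm farther back than shut.
Start: joints at [-1.104, 0.26, -0.138, 1.173, 0, 1.571], TCP at [0.236, -0.469, 0.197] pointing down, gripper open.
Joint ranges: [-2.78, 2.78], [-0.83, 1.72], [-1.28, 1.37], [-1.9, 2.12], [-1.57, 1.48], [-3.14, 3.14]. Speed limits (rad/s): [2.57, 2.57, 3.14, 3.14, 3.14, 3.14].

## Interface

Orientations are given as a rotation vector (axis times angle).
In Python, from cell import sensors, cams, ticket, nets, r gives the robot as it stands.
- The arm moves only by the tool apply_moves, never from a script. Its argument "moves" is a list of rows, each a list of 7 numbers: the shift along the tool's x, y, z as a fraction of full scale, then the turn, a rotation vector about the tool's x, y, z as a fraction of full scale, then the gripper command: -1 is shut, 1 is fully open, values between are in proportion. In form: [[dx, dy, dz, ax, ay, az, gripper], ...]. A call has 1 to 8 rows; each row shifts and turns the commanded pose from where the row before left it, along the tool's axes as they then stand; what a row does not reach is not made up. Full scale, the value 1, is 400 mm for a shift and 0.08 rad for a turn. A row lasts 1/8 s, in which the tool goes at most 62.5 mm and 10.7 degrees, less where a joint would pass 70% of its speed; a pose out of reach is approached as far as the arm can. A call with a number of a shift or a turn outside -1 to 1 is refused whole. A call with a gripper value outside its range is refused whole. The fingers move at their own pace and stop on an object; "squeeze" is the grip in N (left out, the last holds). Time passes only in rows, so rows that do not move let the fingers close. It gives the time, the measured TCP pose, the force, the opening and the grip force at its end, in the units of the state.
- sensors.state(): the state, without advancing time (a new reading comes with each control period).
- cams.grab_frame(name): name is "side" or "top"; returns (picture, depth): 420x560x3 uint8, blue, green, red; 420x560 float32, m along the optical axis (not along the pixel's ray), 0 where there is no reading.
- cams.camera_model(name): a dict with "fx", "fy", "cx", "cy" (pixels), "extrinsics" (4x4, takes a point from world to camera coordinates). Camera axes: x right, y down, z forward; pixel columns grow to the right and rows downward; lengths in m; the calibration is good to about 2 mm. A picture is of the moment at which its call begins. camera_model takes no time and is no camera call.
- ticket.hand_in(): hands the job in; it is judged then, once.
Trained networks look in the newest picture that a camera, given by its name, has taken for a name from the list of things; names that differ only in an ending like _2 or _b are one class to them, and where a whole thing is asked for, a point or a joint stands for the part that bears it (a point fixed in the world has none). Each returns a list of dicts, best first, with "score" (0 to 1); they miss things now and then, are a little off and sometimes report something else, mostly with a low value. They report only what shows in the picture. A call takes as long as a camera call.
- nets.spot_in(camera, query): "xyz" ([x, y, z] in m, in world coordinates, good to about 4 mm: the middle of the surface that is visible of it).
- nets.place_of(camera, query): "xyz" ([x, y, z] in m, in world coordinates, good to about 4 mm: a listed point, or the origin of a listed thing).
The state is a dict: "clock": time; "qpos": joint angles; "joint_velocities": joint speeds; "tau": joint torques, N m; "eef_pos": TCP position; "tool_rot": TCP orientation; "ft_force": force on the tool from outside, world axes, zero at the start; "wrist_torque": the same for the moment, N m; "grip_width": opening from 0.0 (shut) to 1.0 (fully open); "grip_force": force on a finger pad.
Only numpy, scipy, OpenCV 4.12 (cv2) and the standard library are available. Lean on these libraries where they do the work, as an engineer would, in place of code of your own. Each camera call takes 0.05 s, during which the arm holds its last target. There are 200 camera calls.

## Working session

There is one attempt and no reset: what is moved stays moved. The work goes in short steps, Python scripts to look and compute and a tool call to move; the robot and the scene stay as the last step left them, time stands still between calls to the robot, and variables do not carry over. Pictures are saved under pics/ and viewed, at most 10 in all, crops included, and the job is handed in when it is done.

Besides the shell and the picture viewer there is one more tool, called after "Call:" as name([rows], argument=value, ...), one row to a line, values as JSON. apply_moves: Moves the arm, as the interface text tells. Shift numbers are shares of 400 mm and turn numbers shares of 0.08 rad, none past 1 either way. Its arguments: {"type":"object","properties":{"moves":{"type":"array"},"squeeze":{"type":"number"}},"required":["moves"]}

```bash
mkdir -p pics; ls; cat > h.py <<'E'
from cell import sensors, cams, ticket, nets, r
import numpy as np, cv2
from scipy.spatial.transform import Rotation as R
E
python3 - <<'E'
from h import *
s=sensors.state(); print({k:np.round(v,3) for k,v in s.items()})
ims=[]
for c in("top","side"):
    im,d=cams.grab_frame(c); cv2.imwrite(f"pics/{c}0.png",im)
    for q in["coupler","cap","cap_block","cap_notch","cap_liner","swing_bolt","bolt_knob","tube","tube_mid","grease_tub","brown_bottle","tape_blue"]:
        print(c,q,[(np.round(x["xyz"],3).tolist(),round(x["score"],2)) for x in nets.place_of(c,q)[:2]])
E
```

```text
pics
{'clock': np.float64(0.0), 'qpos': array([-1.104,  0.261, -0.139,  1.173, -0.   ,  1.571]), 'joint_velocities': array([ 0.001,  0.   , -0.001, -0.   ,  0.   ,  0.002]), 'tau': array([-0.0000e+00, -4.0568e+01,  2.5392e+01,  1.9000e-02, -0.0000e+00,
        0.0000e+00]), 'eef_pos': array([ 0.236, -0.468,  0.196]), 'tool_rot': array([-3.055e+00, -7.260e-01,  1.000e-03]), 'ft_force': array([-0.351,  0.193, -0.062]), 'wrist_torque': array([ 0.074,  0.004, -0.008]), 'grip_force': np.float64(0.0), 'grip_width': np.float64(1.0)}
top coupler [([0.511, 0.039, -0.001], 0.98)]
top cap [([0.502, -0.005, 0.066], 0.56)]
top cap_block [([0.503, -0.035, 0.148], 0.65)]
top cap_notch [([0.505, -0.028, 0.165], 0.91)]
top cap_liner [([0.505, -0.022, 0.107], 0.71)]
top swing_bolt [([0.517, 0.1, 0.015], 0.91), ([0.414, 0.165, -0.001], 0.63)]
top bolt_knob [([0.527, 0.191, 0.071], 0.69), ([0.511, 0.038, 0.046], 0.18)]
top tube [([0.512, 0.042, 0.046], 0.57)]
top tube_mid [([0.51, 0.04, 0.067], 0.87)]
top grease_tub [([0.414, 0.164, 0.003], 0.64), ([0.577, -0.104, -0.0], 0.25)]
top brown_bottle [([0.578, -0.107, 0.002], 0.83), ([0.507, -0.032, 0.167], 0.64)]
top tape_blue [([0.402, -0.075, 0.005], 0.59), ([0.514, 0.041, 0.044], 0.43)]
side coupler [([0.511, 0.04, 0.003], 0.6)]
side cap [([0.507, -0.003, 0.07], 0.59)]
side cap_block [([0.506, -0.034, 0.164], 0.74)]
side cap_notch [([0.504, -0.033, 0.166], 0.58)]
side cap_liner [([0.505, -0.024, 0.106], 0.82), ([0.507, 0.039, 0.066], 0.32)]
side swing_bolt [([0.403, -0.082, 0.002], 0.27)]
side bolt_knob [([0.527, 0.193, 0.07], 0.63)]
side tube [([0.509, 0.042, 0.044], 0.58)]
side tube_mid [([0.51, 0.038, 0.066], 0.59), ([0.503, -0.03, 0.15], 0.34)]
side grease_tub [([0.414, 0.164, -0.003], 0.67)]
side brown_bottle [([0.576, -0.104, 0.002], 0.64), ([0.528, 0.195, 0.069], 0.22)]
side tape_blue [([0.4, -0.077, 0.0], 0.8)]
```

View pics/side0.png

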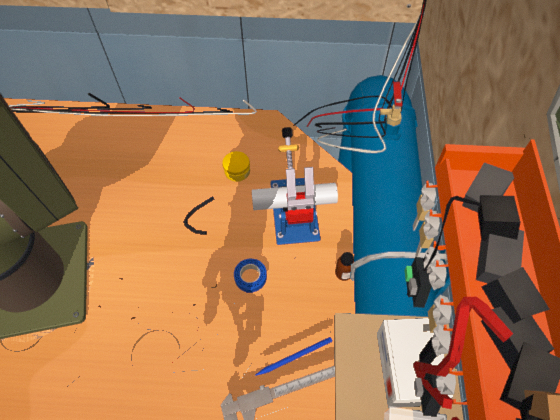

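View pics/top0.png

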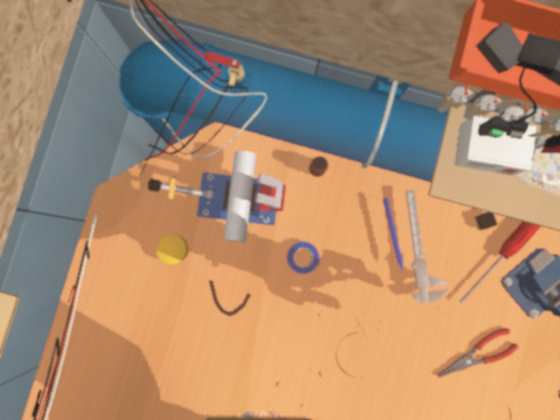

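```bash
cat >> h.py <<'E'
def cloud(c):
    im,d=cams.grab_frame(c); m=cams.camera_model(c); v,u=np.mgrid[:420,:560]
    P=np.stack([(u-m["cx"])/m["fx"]*d,(v-m["cy"])/m["fy"]*d,d],-1)
    E=m["extrinsics"]; return im,(P-E[:3,3])@E[:3,:3],d>0
E
python3 - <<'E'
from h import *
O=np.array([.5105,.039,0]); a=np.radians(84); u=np.array([np.cos(a),np.sin(a),0])
X=-u; Y=np.cross([0,0,1],X)
A=[]
for c in("top","side"):
    im,P,ok=cloud(c); A.append(P[ok])
    x0,y0,w,h=(150,120,150,130) if c=="top" else (225,115,140,140)
    cv2.imwrite(f"pics/c_{c}.png",cv2.resize(im[y0:y0+h,x0:x0+w],None,fx=4,fy=4,interpolation=cv2.INTER_CUBIC))
A=np.vstack(A)
# height map max
print("rows y .36..-.15, cols x .36.. .72 step .03 (cm)")
for y in np.arange(.38,-.16,-.03):
    print(round(y,2),[int(100*A[(abs(A[:,0]-x)<.015)&(abs(A[:,1]-y)<.015)][:,2].max(initial=-.01)) for x in np.arange(.36,.73,.03)])
C=np.stack([(A-O)@X,(A-O)@Y,A[:,2]],1)*1000
# tube yaw
t=C[(abs(C[:,1])>30)&(abs(C[:,1])<75)&(abs(C[:,0])<14)&(C[:,2]>72)&(C[:,2]<95)]
print("tube axis fit",np.polyfit(t[:,1],t[:,0],1),len(t),t[:,2].max())
k=C[(C[:,0]>25)&(C[:,0]<130)&(abs(C[:,1])<35)&(C[:,2]>100)]
for z in range(100,190,6):
    q=k[(k[:,2]>=z)&(k[:,2]<z+6)]
    if len(q): print(z,len(q),q.min(0).round(),q.max(0).round(),np.median(q,0).round())
b=C[(C[:,0]<-100)&(C[:,0]>-180)&(abs(C[:,1])<30)&(C[:,2]>30)]
for x in range(-180,-100,8):
    q=b[(b[:,0]>=x)&(b[:,0]<x+8)]
    if len(q): print(x,len(q),q.min(0).round(),q.max(0).round(),np.median(q,0).round())
E
```

```text
rows y .36..-.15, cols x .36.. .72 step .03 (cm)
0.38 [27, 27, 27, 23, 22, -1, -1, -1, -1, -1, -1, -1, -1]
0.35 [1, 27, 27, 28, 30, 31, 26, 23, 17, -1, -1, -1, -1]
0.32 [1, 4, 3, 5, 4, 32, 34, 35, 37, 38, 23, 23, -1]
0.29 [39, 0, 0, 7, 5, 0, 0, 0, -1, 39, 41, 42, 38]
0.26 [39, 0, 0, 0, 0, 0, 0, 0, -1, -1, 6, 10, 33]
0.23 [0, 0, 0, 0, 0, 0, 7, 7, 0, -1, 15, 17, 17]
0.2 [0, 3, 4, 0, 0, 8, 8, 13, 8, 6, 18, 19, 19]
0.17 [0, 4, 4, 4, 0, 7, 7, 15, 17, 17, 20, 21, 34]
0.14 [0, 3, 4, 3, 0, 5, 5, 16, 18, 21, 21, 25, 34]
0.11 [2, 0, 0, 0, 1, 3, 2, 17, 19, 21, 23, 25, 30]
0.08 [3, 0, 7, 7, 6, 6, 6, 18, 20, 21, 29, 29, 26]
0.05 [0, 0, 8, 8, 8, 8, 8, 19, 20, 26, 29, 29, 45]
0.02 [0, 0, 7, 8, 20, 20, 8, 8, 21, 23, 28, 28, 47]
-0.01 [0, 0, 0, 1, 20, 20, 20, 0, 20, 23, 23, 22, 50]
-0.04 [0, 2, 2, 0, 17, 17, 17, 16, 21, 22, 22, 21, 52]
-0.07 [2, 2, 2, 0, 0, 0, 0, 19, 21, 22, 22, 54, 52]
-0.1 [1, 2, 2, 0, 0, 0, 0, 20, 22, 22, 22, 56, 20]
-0.13 [0, 0, 0, 0, 0, 0, 0, 20, 22, 22, 21, 58, 20]
-0.16 [0, 0, 0, 0, 0, 0, 19, 22, 22, 22, 56, 58, -1]
tube axis fit [2.07196734e-04 1.33705113e+00] 1408 89.5494323
[... 867 characters left out ...]
 [ 50.   9. 187.]
-180 11 [-180.   24.   74.] [-173.   30.   90.] [-176.   27.   79.]
-172 14 [-172.  -10.   66.] [-164.   30.   89.] [-166.    4.   73.]
-164 68 [-164.  -11.   66.] [-156.   13.   86.] [-159.   -0.   78.]
-156 110 [-156.  -12.   61.] [-148.   13.   83.] [-152.    0.   76.]
-148 90 [-148.  -10.   60.] [-140.   10.   79.] [-145.    0.   71.]
-140 69 [-140.  -18.   53.] [-132.   19.   68.] [-134.   -0.   60.]
-132 176 [-132.  -22.   48.] [-124.   24.   64.] [-127.    0.   59.]
-124 140 [-124.  -21.   45.] [-116.   22.   62.] [-122.    0.   55.]
-116 46 [-116.   -7.   43.] [-109.    7.   52.] [-111.    0.   49.]
-108 51 [-108.   -6.   37.] [-100.    7.   50.] [-105.    0.   44.]
```

View pics/c_side.png

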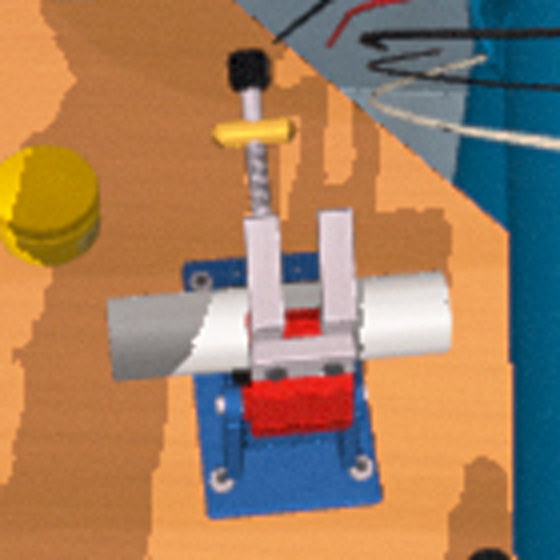

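View pics/c_top.png

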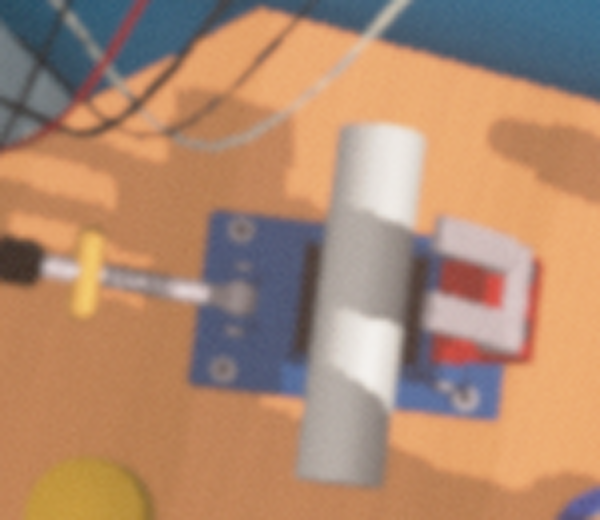

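```bash
python3 - <<'E'
from h import *
for c in("top","side"):
    im,P,ok=cloud(c)
    print(c)
    for y in np.arange(.34,.06,-.02):
        m=ok&(abs(P[...,1]-y)<.01)&(P[...,0]>.4)&(P[...,0]<.7)
        o=[]
        for lo in(.09,.12,.15,.18,.22):
            q=np.sort(P[m&(P[...,2]>lo)&(P[...,2]<lo+.03)][:,0])
            o.append((len(q),round(q[min(2,len(q)-1)],3)) if len(q) else 0)
        print(round(y,2),o)
E
```

```text
top
0.34 [(347, np.float64(0.517)), (390, np.float64(0.517)), (432, np.float64(0.517)), (458, np.float64(0.518)), (82, np.float64(0.466))]
0.32 [(334, np.float64(0.593)), (376, np.float64(0.592)), (432, np.float64(0.591)), (443, np.float64(0.592)), (86, np.float64(0.541))]
0.3 [(149, np.float64(0.666)), (165, np.float64(0.665)), (192, np.float64(0.665)), (186, np.float64(0.665)), (68, np.float64(0.615))]
0.28 [0, 0, 0, 0, (13, np.float64(0.689))]
0.26 [(4, np.float64(0.699)), 0, 0, 0, 0]
0.24 [(72, np.float64(0.669)), (34, np.float64(0.68)), 0, 0, 0]
0.22 [(52, np.float64(0.659)), (86, np.float64(0.662)), (132, np.float64(0.67)), 0, 0]
0.2 [(52, np.float64(0.562)), (78, np.float64(0.653)), (207, np.float64(0.658)), (99, np.float64(0.675)), 0]
0.18 [(40, np.float64(0.574)), (69, np.float64(0.572)), (145, np.float64(0.588)), (269, np.float64(0.66)), 0]
0.16 [(24, np.float64(0.58)), (50, np.float64(0.574)), (142, np.float64(0.581)), (406, np.float64(0.615)), 0]
0.14 [(26, np.float64(0.584)), (30, np.float64(0.574)), (118, np.float64(0.576)), (354, np.float64(0.606)), (20, np.float64(0.6
[... 1170 characters left out ...]
float64(0.57)), (42, np.float64(0.587)), (78, np.float64(0.66)), 0]
0.16 [(11, np.float64(0.586)), (18, np.float64(0.572)), (64, np.float64(0.579)), (163, np.float64(0.616)), 0]
0.14 [(12, np.float64(0.585)), (6, np.float64(0.571)), (50, np.float64(0.574)), (179, np.float64(0.617)), (17, np.float64(0.69))]
0.12 [0, (16, np.float64(0.572)), (67, np.float64(0.574)), (138, np.float64(0.605)), (46, np.float64(0.662))]
0.1 [0, (8, np.float64(0.624)), (48, np.float64(0.565)), (180, np.float64(0.593)), (109, np.float64(0.66))]
0.08 [0, 0, (49, np.float64(0.563)), (182, np.float64(0.589)), (81, np.float64(0.649))]
0.06 [0, 0, (40, np.float64(0.57)), (172, np.float64(0.577)), (69, np.float64(0.644))]
```

Call:
apply_moves([
  [0,0,0,0,0,-1,-1],
  [0,0,0,0,0,-1,-1],
  [0,0,0,0,0,-1,-1],
  [0,0,0,0,0,-1,-1],
  [0,0,0,0,0,-1,-1],
  [0,0,0,0,0,-1,-1],
  [0,0,0,0,0,-1,-1],
  [0,0,0,0,0,-1,-1],
])

```text
clock: 2.5
eef_pos: [0.2362, -0.4688, 0.1969]
tool_rot: [-2.67, -1.655, 0.0]
ft_force: [0.3, 0.1, -0.1]
grip_width: -0.001
grip_force: 0.0
```

Call:
apply_moves([
  [0,0,0,0,0,-1,-1],
  [0,0,0,0,0,-1,-1],
  [0,0,0,0,0,-1,-1],
  [0,0,0,0,0,-1,-1],
  [0,0,0,0,0,-0.5,-1],
  [0,0,0,0,0,0,-1],
])

```text
clock: 3.25
eef_pos: [0.2362, -0.4688, 0.1969]
tool_rot: [-2.334, -2.102, -0.0]
ft_force: [0.3, 1.0, -0.2]
grip_width: -0.0
grip_force: 0.0
```

```bash
cat >> h.py <<'E'
O=np.array([.5105,.039,0]); _a=np.radians(84); U=np.array([np.cos(_a),np.sin(_a),0]); X=-U; Y=np.cross([0,0,1],X)
def st():
    s=sensors.state(); p=s["eef_pos"]; f=s["ft_force"]
    print("clamp mm",np.round([(p-O)@X*1e3,(p-O)@Y*1e3,p[2]*1e3],1),"F clamp",np.round([f@X,f@Y,f[2]],2),"t",s["clock"],"rot\n",R.from_rotvec(s["tool_rot"]).as_matrix().round(3)); return s
def to(c):
    s=sensors.state(); t=O+X*c[0]/1e3+Y*c[1]/1e3+np.array([0,0,c[2]/1e3])
    print(c,"shift tool /0.4:",np.round(R.from_rotvec(s["tool_rot"]).as_matrix().T@(t-s["eef_pos"])/.4,3))
E
python3 -c "
from h import *
st();to([120,0,190])"
```

```text
clamp mm [ 533.7 -219.7  196.9] F clamp [-1.03  0.14 -0.21] t 3.25 rot
 [[ 0.104  0.995 -0.   ]
 [ 0.995 -0.104  0.   ]
 [ 0.    -0.    -1.   ]]
[120, 0, 190] shift tool /0.4: [1.034 0.549 0.017]
```

Call:
apply_moves([
  [0.129,0.0686,0,0,0,0,-1],
  [0.129,0.0686,0,0,0,0,-1],
  [0.129,0.0686,0,0,0,0,-1],
  [0.129,0.0686,0,0,0,0,-1],
  [0.129,0.0686,0,0,0,0,-1],
  [0.129,0.0686,0,0,0,0,-1],
  [0.129,0.0686,0,0,0,0,-1],
  [0.129,0.0686,0,0,0,0,-1],
])

```text
clock: 4.25
eef_pos: [0.4985, -0.0794, 0.1971]
tool_rot: [2.334, 2.102, 0.0]
ft_force: [0.2, 0.1, -0.0]
grip_width: -0.002
grip_force: 0.0
```

Call:
apply_moves([
  [0,0,0,0,0,0,-1],
  [0,0,0,0,0,0,-1],
])

```text
clock: 4.5
eef_pos: [0.497, -0.0811, 0.1967]
tool_rot: [-2.333, -2.103, 0.002]
ft_force: [0.0, 0.1, -0.0]
grip_width: -0.0
grip_force: 0.0
```

```bash
python3 -c "
from h import *
st();to([100,0,147])"
```

```text
clamp mm [120.8  -0.8 196.7] F clamp [-0.1   0.03 -0.04] t 4.5 rot
 [[ 0.103  0.995 -0.001]
 [ 0.995 -0.103 -0.   ]
 [-0.001 -0.001 -1.   ]]
[100, 0, 147] shift tool /0.4: [0.052 0.002 0.124]
```

Call:
apply_moves([
  [0.052,0.002,0.124,0,0,0,-1],
  [0.022,0,0,0,0,0,-1],
  [0.023,0,0,0,0,0,-1],
  [0.02,0,-0.003,0,0,0,-1],
  [0.021,0,-0.0045,0,0,0,-1],
  [0.022,0,-0.0015,0,0,0,-1],
  [0.022,0,-0.001,0,0,0,-1],
])

```text
clock: 5.38
eef_pos: [0.5063, -0.0085, 0.1518]
tool_rot: [2.333, 2.102, 0.0]
ft_force: [-0.4, -0.5, 1.6]
grip_width: 0.001
grip_force: 0.9
```

Call:
apply_moves([
  [0.021,0,0.001,0,0,0,-1],
  [0.0215,0,0.0015,0,0,0,-1],
  [0.02,0,0.005,0,0,0,-1],
  [0.021,0,0.0075,0,0,0,-1],
])

```text
clock: 5.88
eef_pos: [0.5093, 0.0251, 0.1451]
tool_rot: [-2.334, -2.103, -0.0]
ft_force: [0.2, -1.1, 1.6]
grip_width: -0.002
grip_force: 0.9
```

```bash
python3 -c "
from h import *
st()
cv2.imwrite('pics/s1.png',cv2.resize(cams.grab_frame('side')[0][95:265,205:375],None,fx=3,fy=3))"
```

```text
clamp mm [ 13.9   0.2 145.1] F clamp [1.12 0.29 1.6 ] t 5.875 rot
 [[ 0.104  0.995 -0.   ]
 [ 0.995 -0.104  0.   ]
 [ 0.    -0.    -1.   ]]
```

View pics/s1.png

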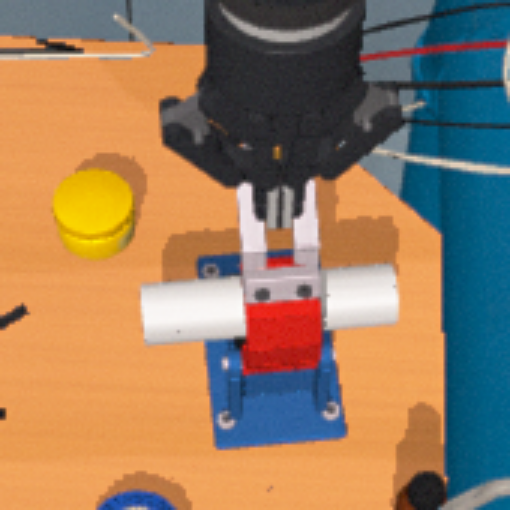

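```bash
python3 - <<'E'
from h import *
A=[]
for c in("side","top"):
    im,P,ok=cloud(c);A.append(P[ok])
A=np.vstack(A); C=np.stack([(A-O)@X,(A-O)@Y,A[:,2]],1)*1000
for lo,hi in((-21,-13),(13,21)):
  q=C[(C[:,1]>lo)&(C[:,1]<hi)&(C[:,0]>-75)&(C[:,0]<60)&(C[:,2]>70)]
  print([(x,*np.percentile(q[(q[:,0]>=x)&(q[:,0]<x+4)][:,2],[10,50,90]).round().astype(int).tolist()) for x in range(-72,60,4) if ((q[:,0]>=x)&(q[:,0]<x+4)).sum()>2])
E
```

```text
[(-28, 671, 672, 673), (-24, 672, 673, 674), (-20, 672, 673, 674), (-16, 672, 673, 674), (-12, 659, 667, 674), (-8, 660, 661, 672), (-4, 191, 662, 673), (0, 186, 663, 674), (4, 185, 673, 674), (8, 183, 673, 674), (12, 179, 673, 674), (16, 178, 673, 674), (20, 176, 673, 674), (24, 171, 673, 675), (28, 163, 287, 674), (32, 275, 673, 674), (36, 354, 672, 673), (40, 350, 442, 672), (44, 318, 400, 676), (48, 335, 485, 677), (52, 427, 505, 677), (56, 124, 675, 677)]
[(-36, 658, 660, 660), (-32, 659, 661, 663), (-28, 659, 661, 663), (-24, 660, 662, 664), (-20, 657, 661, 664), (-16, 656, 658, 661), (-12, 657, 658, 660), (-8, 657, 659, 660), (-4, 657, 659, 660), (0, 188, 659, 661), (4, 188, 659, 661), (8, 183, 660, 661), (12, 181, 660, 661), (16, 178, 660, 662), (20, 176, 660, 662), (24, 209, 660, 662), (28, 162, 561, 662), (32, 275, 660, 662), (36, 352, 633, 665), (40, 340, 423, 666), (44, 318, 444, 666), (48, 465, 505, 667), (52, 130, 666, 667), (56, 123, 656, 658)]
```

Call:
apply_moves([
  [0,0,-0.06,0,0,0,-1],
  [0,0,-0.06,0,0,0,-1],
  [-0.06,0,0,0,0,0,-1],
  [-0.13,0,0,0,0,0,-0.2],
  [-0.06,0,0,0,0,0,-0.2],
  [0,0,0,0,0,0,-0.2],
])

```text
clock: 6.78
eef_pos: [0.4983, -0.0763, 0.193]
tool_rot: [-2.337, -2.099, 0.001]
ft_force: [-1.1, -0.3, 0.1]
grip_width: 0.4
grip_force: 0.0
```

```bash
cat >>h.py <<'E'
def prof(zmax=205,x0=-110,x1=90):
    A=[]
    for c in("side","top"):
        im,P,ok=cloud(c);A.append(P[ok])
    A=np.vstack(A); C=np.stack([(A-O)@X,(A-O)@Y,A[:,2]],1)*1000
    q=C[(abs(C[:,1])<21)&(abs(C[:,1])>11)&(C[:,2]<zmax)&(C[:,2]>60)]
    print([(x,*np.percentile(q[(q[:,0]>=x)&(q[:,0]<x+4)][:,2],[10,50,90]).round().astype(int).tolist()) for x in range(x0,x1,4) if ((q[:,0]>=x)&(q[:,0]<x+4)).sum()>2])
E
python3 - <<'E'
from h import *
st(); print(sensors.state()["grip_width"]); prof()
cv2.imwrite('pics/s2.png',cv2.resize(cams.grab_frame('side')[0][95:265,205:375],None,fx=3,fy=3))
E
```

```text
clamp mm [ 1.159e+02 -1.000e-01  1.930e+02] F clamp [ 0.44 -1.08  0.07] t 6.775 rot
 [[ 0.107  0.994 -0.001]
 [ 0.994 -0.107  0.   ]
 [ 0.    -0.001 -1.   ]]
0.3997984537792251
[(-38, 60, 61, 62), (-34, 60, 61, 63), (-30, 61, 63, 64), (-26, 60, 61, 63), (-22, 69, 73, 75), (-18, 77, 79, 81), (-14, 80, 84, 195), (-10, 84, 193, 197), (-6, 84, 191, 194), (-2, 84, 187, 191), (2, 83, 186, 190), (6, 82, 183, 186), (10, 80, 182, 184), (14, 75, 179, 181), (18, 142, 176, 179), (22, 61, 174, 176), (26, 61, 171, 173), (30, 71, 156, 161), (34, 78, 156, 159), (38, 82, 156, 159), (42, 98, 148, 154), (46, 67, 134, 149), (50, 102, 133, 136), (54, 121, 127, 130), (58, 110, 119, 124), (62, 100, 107, 114)]
```

View pics/s2.png

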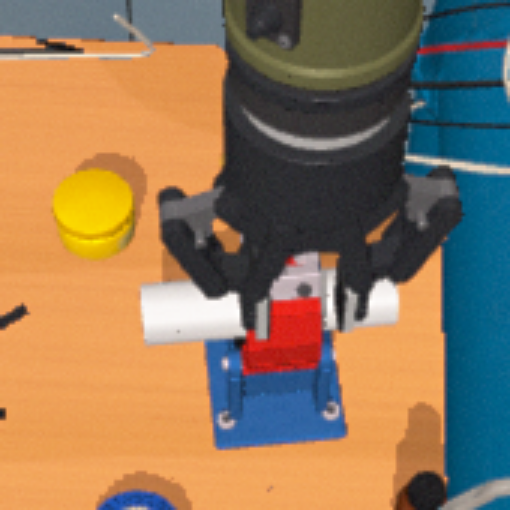

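Call:
apply_moves([
  [0.051,0,0.06,0,0,0,-0.44],
  [0.051,0,0.055,0,0,0,-0.44],
  [0.04,0,0.005,0,0,0,-0.44],
  [0.04,0,0.003,0,0,0,-0.44],
  [0.0235,0,0.0025,0,0,0,-0.44],
  [0.021,0,0.006,0,0,0,-0.44],
  [0.02,0,0.0065,0,0,0,-0.44],
])

```text
clock: 7.8
eef_pos: [0.5099, 0.0234, 0.1388]
tool_rot: [2.333, 2.102, 0.002]
ft_force: [-0.3, -0.4, 2.6]
grip_width: 0.282
grip_force: 1.1
```

```bash
python3 - <<'E'
from h import *
st(); print(sensors.state()["grip_width"]); prof()
E
```

```text
clamp mm [ 15.6   1.1 138.8] F clamp [ 0.42 -0.24  2.56] t 7.8 rot
 [[ 0.104  0.995  0.002]
 [ 0.995 -0.104 -0.   ]
 [-0.     0.002 -1.   ]]
0.28247580991430904
[(-22, 184, 185, 187), (-18, 183, 184, 185), (-14, 140, 182, 183), (-10, 140, 180, 182), (2, 82, 134, 190), (6, 177, 181, 187), (10, 120, 172, 189), (14, 74, 161, 196), (18, 153, 157, 191), (22, 154, 183, 201), (26, 155, 188, 202), (30, 149, 153, 156), (34, 136, 145, 150), (38, 133, 136, 138), (42, 71, 132, 135), (46, 66, 125, 131), (50, 112, 123, 127), (54, 95, 113, 120), (58, 99, 104, 108)]
```

```bash
python3 - <<'E'
from h import *
a=cams.grab_frame('side')[0][125:235,235:345]; b=cams.grab_frame('top')[0][110:240,170:300]
cv2.imwrite('pics/s3.png',np.hstack([cv2.resize(a,(400,400)),cv2.resize(b,(400,400))]))
for c in("side","top"): print(c,np.linalg.inv(cams.camera_model(c)["extrinsics"])[:3,3].round(2))
E
```

```text
side [ 0.39 -0.44  0.83]
top [ 0.41 -0.01  0.96]
```

View pics/s3.png

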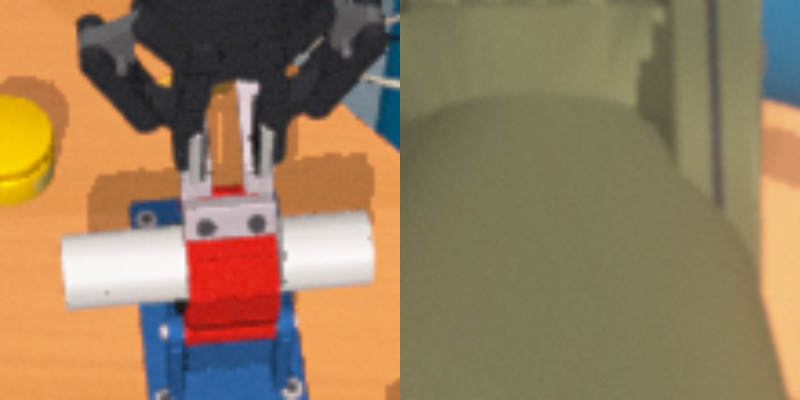

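Call:
apply_moves([
  [0.0275,0,0.004,0,0,0,-0.44],
  [0.0275,0,0.008,0,0,0,-0.44],
  [0.017,0,0.0135,0,0,0,-0.44],
  [0.017,0,0.014,0,0,0,-0.44],
  [0.0135,0,0.0135,0,0,0,-0.44],
  [0.0135,0,0.0135,0,0,0,-0.44],
])

```text
clock: 8.75
eef_pos: [0.5139, 0.0697, 0.1111]
tool_rot: [-2.334, -2.103, -0.0]
ft_force: [-0.4, -0.0, 2.1]
grip_width: 0.282
grip_force: 0.8
```

```bash
python3 - <<'E'
from h import *
st(); prof()
print(nets.place_of("side","cap_notch")[:1],nets.place_of("side","cap_liner")[:1])
E
```

```text
clamp mm [-30.9   0.2 111.1] F clamp [ 0.07 -0.4   2.08] t 8.75 rot
 [[ 0.104  0.995 -0.   ]
 [ 0.995 -0.104  0.   ]
 [ 0.    -0.    -1.   ]]
[(-74, 143, 144, 144), (-70, 143, 143, 144), (-66, 143, 145, 146), (-38, 143, 163, 184), (-34, 143, 182, 190), (-30, 140, 144, 184), (-26, 137, 141, 177), (-22, 136, 171, 199), (-18, 78, 187, 197), (-14, 82, 139, 140), (-10, 87, 138, 141), (-6, 126, 136, 139), (-2, 126, 132, 137), (2, 108, 127, 130), (6, 83, 127, 129), (10, 124, 127, 129), (14, 77, 126, 128), (18, 122, 124, 127), (22, 118, 122, 124), (26, 117, 121, 123), (30, 110, 116, 120), (34, 107, 111, 114), (38, 74, 102, 108), (42, 73, 85, 96), (46, 65, 70, 73)]
[{'xyz': [0.5166, 0.0581, 0.1444], 'score': 0.7}] [{'xyz': [0.5081, 0.0152, 0.1006], 'score': 0.89}]
```

```bash
python3 - <<'E'
from h import *
im,P,ok=cloud('side')
a=cv2.resize(im[120:220,235:345],(770,600),interpolation=cv2.INTER_CUBIC)
cv2.imwrite('pics/s4.png',a)
C=np.stack([(P-O)@X,(P-O)@Y,P[...,2]],-1)*1000
# per-row list of z,y at finger pixels
m=cams.camera_model('side');E=m["extrinsics"]
def pix(c):
    p=E[:3,:3]@(O+X*c[0]/1e3+Y*c[1]/1e3+np.array([0,0,c[2]/1e3]))+E[:3,3]; return (p[0]/p[2]*m["fx"]+m["cx"]-235)*7,(p[1]/p[2]*m["fy"]+m["cy"]-120)*6
for c in([-31,-15,115],[-31,15,115],[-31,15,143],[-31,-15,143]): print(c,np.round(pix(c)))
E
```

```text
[-31, -15, 115] [358. 289.]
[-31, 15, 115] [471. 281.]
[-31, 15, 143] [474. 226.]
[-31, -15, 143] [358. 233.]
```

View pics/s4.png

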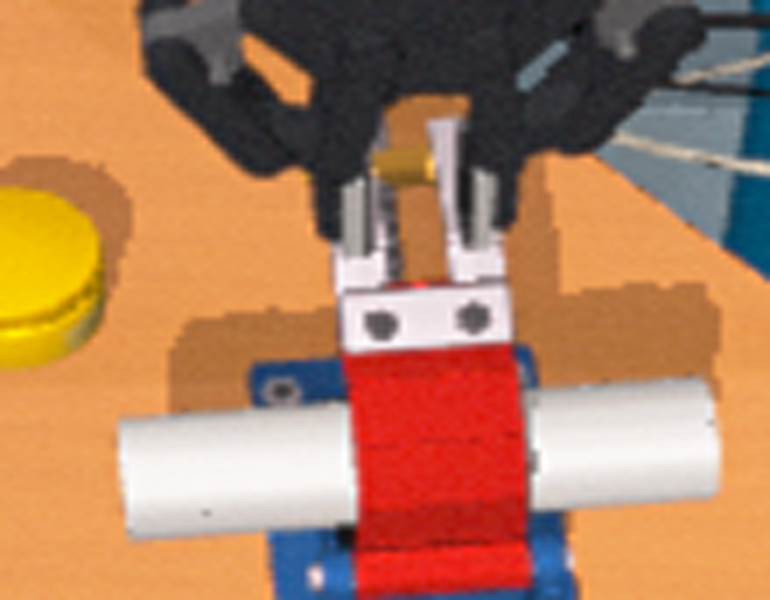

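```bash
python3 - <<'E'
from h import *
m=cams.camera_model('side');E=m["extrinsics"]
def pix(c):
    p=E[:3,:3]@(O+X*c[0]/1e3+Y*c[1]/1e3+np.array([0,0,c[2]/1e3]))+E[:3,3]; return np.round([p[0]/p[2]*m["fx"]+m["cx"],p[1]/p[2]*m["fy"]+m["cy"]])
print("s2 observed tips (292,207),(321,203)")
for z in(193,203,213,223): print(z,pix([116,-18,z]),pix([116,18,z]))
print("s1 shut observed ~ (298,171)")
for z in (145,155,165,175): print(z,pix([14,0,z]))
E
```

```text
s2 observed tips (292,207),(321,203)
193 [294. 215.] [317. 213.]
203 [294. 212.] [317. 210.]
213 [294. 209.] [318. 207.]
223 [294. 205.] [318. 203.]
s1 shut observed ~ (298,171)
145 [297. 178.]
155 [297. 175.]
165 [298. 171.]
175 [298. 168.]
```

Call:
apply_moves([
  [0.008,0,0.017,0,0,0,-0.44],
  [0.008,0,0.017,0,0,0,-0.44],
  [0.007,0,0.017,0,0,0,-0.44],
  [0.005,0,0.017,0,0,0,-0.44],
])

```text
clock: 9.5
eef_pos: [0.5152, 0.0815, 0.0839]
tool_rot: [-2.332, -2.102, -0.002]
ft_force: [0.3, 5.7, 3.2]
grip_width: 0.28
grip_force: 3.4
```

```bash
python3 - <<'E'
from h import *
st(); prof(150)
E
```

```text
clamp mm [-42.8   0.2  83.9] F clamp [-5.73 -0.32  3.19] t 9.5 rot
 [[ 0.103  0.995 -0.   ]
 [ 0.995 -0.103  0.002]
 [ 0.002 -0.    -1.   ]]
[(-86, 103, 103, 104), (-46, 109, 111, 113), (-42, 110, 111, 112), (-38, 126, 137, 146), (-34, 117, 131, 147), (-30, 62, 118, 120), (-26, 110, 117, 120), (-22, 111, 115, 117), (-18, 80, 111, 114), (-14, 108, 112, 114), (-10, 84, 114, 116), (-6, 112, 114, 117), (-2, 112, 114, 115), (2, 111, 114, 116), (6, 111, 114, 115), (10, 110, 113, 115), (14, 78, 111, 113), (18, 106, 108, 111), (22, 103, 105, 107), (26, 98, 102, 104), (30, 91, 95, 98), (34, 75, 84, 91), (38, 72, 74, 77), (42, 71, 74, 76), (46, 66, 70, 73)]
```

Call:
apply_moves([
  [0.014,0,0.004,0,0,0,-0.44],
  [0.012,0,0.014,0,0,0,-0.44],
  [0.006,0,0.012,0,0,0,-0.44],
  [0,0,0,0,0,0,-0.44],
])

```text
clock: 10.1
eef_pos: [0.5158, 0.0931, 0.0716]
tool_rot: [-2.333, -2.103, 0.002]
ft_force: [0.3, -0.3, -0.1]
grip_width: 0.279
grip_force: 0.0
```

```bash
python3 - <<'E'
from h import *
st(); prof(150)
E
```

```text
clamp mm [-54.3  -0.4  71.6] F clamp [ 0.25  0.3  -0.12] t 10.1 rot
 [[ 0.104  0.995 -0.001]
 [ 0.995 -0.104 -0.001]
 [-0.001 -0.001 -1.   ]]
[(-62, 141, 143, 144), (-54, 99, 101, 104), (-50, 99, 113, 136), (-46, 102, 124, 142), (-42, 104, 109, 149), (-38, 106, 109, 111), (-34, 81, 109, 111), (-30, 103, 109, 111), (-26, 101, 106, 110), (-22, 101, 103, 106), (-18, 104, 106, 108), (-14, 105, 107, 109), (-10, 86, 108, 111), (-6, 106, 108, 110), (-2, 106, 109, 111), (2, 106, 109, 111), (6, 105, 108, 110), (10, 103, 107, 109), (14, 94, 105, 107), (18, 99, 103, 105), (22, 95, 99, 102), (26, 87, 94, 99), (30, 84, 88, 93), (34, 73, 77, 85), (38, 72, 75, 77), (42, 72, 74, 76), (46, 65, 70, 74)]
```

Call:
apply_moves([
  [0.004,0,0.01,0,0,0,-0.44],
  [0.002,0,0.01,0,0,0,-0.44],
  [0,0,0,0,0,0,-0.44],
])

```text
clock: 10.58
eef_pos: [0.5163, 0.0954, 0.0639]
tool_rot: [-2.334, -2.103, 0.001]
ft_force: [0.3, -0.3, -0.4]
grip_width: 0.278
grip_force: 0.0
```

Call:
apply_moves([
  [0.0,0,0.007,0,0,0,-0.44],
  [0,0,0,0,0,0,-0.44],
])

```text
clock: 10.82
eef_pos: [0.5165, 0.0954, 0.0613]
tool_rot: [-2.334, -2.103, 0.001]
ft_force: [1.0, -1.2, 0.0]
grip_width: 0.281
grip_force: 0.0
```

```bash
python3 - <<'E'
from h import *
st(); prof(150,-62,24)
E
```

```text
clamp mm [-56.8   0.1  61.3] F clamp [1.1  1.1  0.05] t 10.825 rot
 [[ 0.104  0.995 -0.   ]
 [ 0.995 -0.104 -0.   ]
 [-0.    -0.    -1.   ]]
[(-62, 131, 132, 134), (-58, 90, 90, 115), (-54, 91, 105, 123), (-50, 95, 112, 131), (-46, 100, 128, 147), (-42, 99, 100, 103), (-38, 97, 100, 103), (-34, 99, 102, 104), (-30, 94, 100, 102), (-26, 85, 97, 99), (-22, 97, 100, 102), (-18, 99, 102, 105), (-14, 84, 103, 105), (-10, 101, 104, 106), (-6, 102, 104, 106), (-2, 103, 105, 107), (2, 102, 105, 107), (6, 100, 104, 106), (10, 99, 102, 104), (14, 81, 100, 103), (18, 95, 99, 101), (22, 91, 94, 98)]
```

Call:
apply_moves([
  [0.0,0,0.005,0,0,0,-0.44],
  [0,0,0,0,0,0,-0.44],
])

```text
clock: 11.18
eef_pos: [0.5166, 0.0955, 0.0594]
tool_rot: [-2.334, -2.103, 0.0]
ft_force: [-0.5, -0.3, -0.5]
grip_width: 0.276
grip_force: 0.0
```

Call:
apply_moves([
  [0.0,0,0.004,0,0,0,-0.44],
  [0,0,0,0,0,0,-0.44],
])

```text
clock: 11.42
eef_pos: [0.5167, 0.0955, 0.0578]
tool_rot: [2.334, 2.103, -0.0]
ft_force: [0.6, -0.3, -0.3]
grip_width: 0.28
grip_force: 0.0
```

Call:
apply_moves([
  [0.0,0,0.003,0,0,0,-0.44],
  [0,0,0,0,0,0,-0.44],
])

```text
clock: 11.68
eef_pos: [0.5168, 0.0956, 0.0568]
tool_rot: [2.334, 2.103, 0.0]
ft_force: [-0.3, -0.2, 0.4]
grip_width: 0.281
grip_force: 0.4
```

Call:
apply_moves([
  [0.0,0,0.005,0,0,0,-0.44],
  [0,0,0,0,0,0,-0.44],
])

```text
clock: 11.92
eef_pos: [0.5169, 0.0957, 0.0548]
tool_rot: [2.334, 2.103, 0.001]
ft_force: [-0.0, 0.8, 2.6]
grip_width: 0.281
grip_force: 1.1
```

Call:
apply_moves([
  [0.0,0,0.004,0,0,0,-0.44],
  [0,0,0,0,0,0,-0.44],
])

```text
clock: 12.18
eef_pos: [0.5171, 0.0958, 0.0534]
tool_rot: [2.334, 2.103, 0.001]
ft_force: [-0.4, 1.1, 4.5]
grip_width: 0.28
grip_force: 2.2
```

```bash
python3 - <<'E'
from h import *
st(); prof(150,-62,24)
E
```

```text
clamp mm [-57.2   0.6  53.4] F clamp [-1.06 -0.49  4.48] t 12.175 rot
 [[ 0.104  0.995  0.001]
 [ 0.995 -0.104  0.   ]
 [ 0.001  0.001 -1.   ]]
[(-58, 82, 84, 113), (-54, 97, 113, 125), (-50, 92, 109, 136), (-46, 94, 121, 143), (-42, 93, 96, 97), (-38, 93, 95, 98), (-34, 90, 94, 98), (-30, 87, 92, 95), (-26, 91, 94, 96), (-22, 95, 97, 100), (-18, 97, 99, 100), (-14, 92, 99, 102), (-10, 89, 101, 103), (-6, 100, 101, 103), (-2, 100, 102, 104), (2, 99, 101, 104), (6, 98, 100, 102), (10, 96, 99, 102), (14, 92, 97, 100), (18, 92, 94, 98), (22, 87, 91, 94)]
```

Call:
apply_moves([
  [-0.004,0,-0.03,0,0,0,-0.44],
  [0,0,-0.12,0,0,0,-0.44],
  [0,0,-0.12,0,0,0,-1],
  [0,0,0,0,0,0,-1],
])

```text
clock: 12.78
eef_pos: [0.5193, 0.0938, 0.1653]
tool_rot: [2.331, 2.099, 0.009]
ft_force: [-0.2, 0.8, -0.9]
grip_width: 0.001
grip_force: 0.0
```

```bash
python3 - <<'E'
from h import *
s=st(); print(s["qpos"].round(2)); prof(125,-110,24)
for c in("top","side"):
  for q in("bolt_knob","tube_mid"): print(c,q,[((np.array(x["xyz"])-O)@np.array([X,Y,[0,0,1]]).T*1e3).round(1).tolist() for x in nets.place_of(c,q)[:1]])
E
```

```text
clamp mm [-55.4   3.1 165.3] F clamp [-0.76 -0.24 -0.89] t 12.775 rot
 [[ 0.104  0.995  0.008]
 [ 0.995 -0.104  0.   ]
 [ 0.001  0.007 -1.   ]]
[ 0.18  0.27 -0.2   1.09 -0.    1.85]
[(-98, 63, 65, 66), (-94, 67, 68, 68), (-90, 69, 70, 71), (-86, 73, 74, 75), (-82, 75, 76, 77), (-78, 78, 79, 80), (-74, 81, 83, 84), (-70, 85, 86, 87), (-66, 88, 90, 92), (-62, 88, 91, 93), (-58, 87, 90, 91), (-54, 87, 89, 91), (-50, 87, 90, 91), (-46, 90, 97, 100), (-42, 96, 98, 99), (-38, 96, 100, 102), (-34, 95, 99, 102), (-30, 88, 96, 99), (-26, 89, 95, 97), (-22, 96, 99, 101), (-18, 99, 101, 102), (-14, 89, 102, 103), (-10, 99, 102, 105), (-6, 101, 103, 105), (-2, 102, 104, 106), (2, 100, 103, 106), (6, 99, 102, 105), (10, 98, 100, 102), (14, 91, 99, 102), (18, 94, 97, 99), (22, 89, 93, 96)]
top bolt_knob []
top tube_mid [[1.2, -0.4, 67.1]]
side bolt_knob [[-152.4, -1.1, 69.9]]
side tube_mid [[-0.6, -2.0, 65.5]]
```

Call:
apply_moves([
  [0.12,-0.008,0,0,0,0,-1],
  [0.12,0,0,0,0,0,-1],
  [0.12,0,0,0,0,0,-1],
  [0,0,0,0,0,-1,-1],
  [0,0,0,0,0,-1,-1],
  [0,0,0,0,0,-1,-1],
  [0,0,0,0,0,-1,-1],
  [0,0,0,0,0,-1,-1],
])

```text
clock: 14.08
eef_pos: [0.5274, 0.237, 0.1597]
tool_rot: [-1.865, -2.526, 0.004]
ft_force: [0.2, -0.3, -0.8]
grip_width: -0.002
grip_force: 0.0
```

Call:
apply_moves([
  [0,0,0,0,0,-1,-1],
  [0,0,0,0,0,-1,-1],
  [0,0,0,0,0,-1,-1],
  [0,0,0,0,0,-1,-1],
  [0,0,0,0,0,-1,-1],
  [0,0,0,0,0,-1,-1],
  [0,0,0,0,0,-1,-1],
  [0,0,0,0,0,-1,-1],
])

```text
clock: 15.08
eef_pos: [0.5274, 0.237, 0.1597]
tool_rot: [-0.976, -2.984, 0.003]
ft_force: [0.5, -0.2, 0.6]
grip_width: -0.002
grip_force: 0.0
```

Call:
apply_moves([
  [0,0,0,0,0,-1,-1],
  [0,0,0,0,0,-1,-1],
  [0,0,0,0,0,-1,-1],
  [0,0,0,0,0,-1,-1],
  [0,0,0,0,0,-1,-1],
  [0,0,0,0,0,-0.6,-1],
  [0,0,0,0,0,0,-1],
])

```text
clock: 15.95
eef_pos: [0.5275, 0.2371, 0.1599]
tool_rot: [-0.294, -3.126, 0.002]
ft_force: [-0.5, -0.0, -0.2]
grip_width: 0.0
grip_force: 0.0
```

```bash
python3 - <<'E'
from h import *
s=st(); print(s["qpos"].round(2));to([-195,-3,40])
E
```

```text
clamp mm [-198.8   -3.8  159.9] F clamp [ 0.07 -0.48 -0.2 ] t 15.95 rot
 [[-0.982  0.186 -0.002]
 [ 0.186  0.982 -0.001]
 [ 0.002 -0.002 -1.   ]]
[ 0.42  0.37 -0.07  1.13 -0.    0.61]
[-195, -3, 40] shift tool /0.4: [-0.003 -0.009  0.3  ]
```

Call:
apply_moves([
  [0,0,0,0,0,-1,-1],
  [0,0,0,0,-1,0,-1],
  [0,0,0,0,-1,0,-1],
  [0,0,0,0,0,0,-1],
])

```text
clock: 16.45
eef_pos: [0.5259, 0.237, 0.1603]
tool_rot: [0.158, 2.98, -0.014]
ft_force: [1.1, -0.2, 0.5]
grip_width: -0.002
grip_force: 0.0
```

```bash
python3 - <<'E'
from h import *
s=st(); print(s["qpos"].round(2));to([-197,-1,35]);to([-195,-1,35])
E
```

```text
clamp mm [-198.6   -5.4  160.3] F clamp [0.1  1.07 0.46] t 16.45 rot
 [[-0.982  0.106  0.156]
 [ 0.104  0.994 -0.018]
 [-0.157 -0.001 -0.988]]
[ 0.48  0.26 -0.25  0.93 -0.09  0.58]
[-197, -1, 35] shift tool /0.4: [ 0.038 -0.004  0.311]
[-195, -1, 35] shift tool /0.4: [ 0.038 -0.009  0.311]
```

Call:
apply_moves([
  [0.013,-0.001,0.104,0,0,0,-1],
  [0.013,-0.001,0.104,0,0,0,-1],
  [0.012,-0.002,0.103,0,0,0,-1],
  [0,0,0,0,0,0,-1],
])

```text
clock: 16.95
eef_pos: [0.5303, 0.2336, 0.0323]
tool_rot: [0.16, 2.985, -0.019]
ft_force: [0.6, 0.4, 0.4]
grip_width: 0.004
grip_force: 0.0
```

```bash
python3 - <<'E'
from h import *
s=st(); print(s["qpos"].round(2));to([-185,-1,35])
a=cams.grab_frame('side')[0][85:205,235:365]; b=cams.grab_frame('top')[0][120:240,130:260]
cv2.imwrite('pics/s5.png',np.hstack([cv2.resize(a,(400,370)),cv2.resize(b,(400,370))]))
E
```

```text
clamp mm [-195.6   -0.7   32.3] F clamp [-0.5   0.56  0.42] t 16.95 rot
 [[-0.983  0.107  0.151]
 [ 0.106  0.994 -0.021]
 [-0.152 -0.004 -0.988]]
[ 0.47  0.38 -0.44  0.62 -0.09  0.57]
[-185, -1, 35] shift tool /0.4: [-0.    -0.027 -0.007]
```

View pics/s5.png

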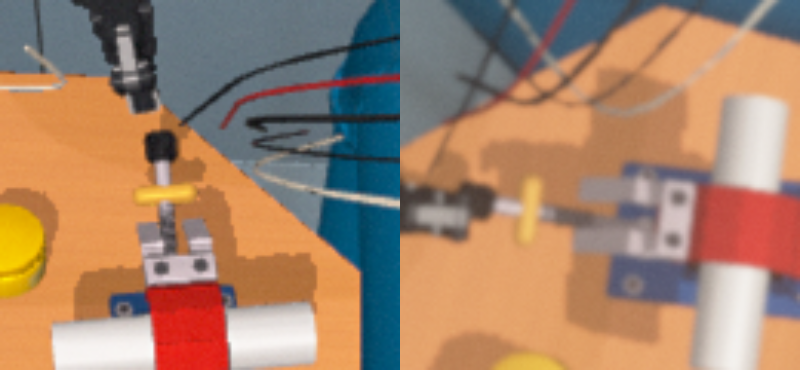

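```bash
python3 - <<'E'
from h import *
m=cams.camera_model('side');E=m["extrinsics"]
def pix(c):
    p=E[:3,:3]@(O+X*c[0]/1e3+Y*c[1]/1e3+np.array([0,0,c[2]/1e3]))+E[:3,3]; return np.round([p[0]/p[2]*m["fx"]+m["cx"],p[1]/p[2]*m["fy"]+m["cy"]],1)
print("knob obs (287,132)",pix([-154,0,70]))
for z in(32,42,52,62,72):print(z,pix([-195,-1,z]),pix([-195,-6,z]))
E
```

```text
knob obs (287,132) [287.5 132.3]
32 [285.  129.3] [282.7 129.5]
42 [285.  126.3] [282.7 126.4]
52 [285.  123.2] [282.7 123.3]
62 [285. 120.] [282.7 120.2]
72 [285.  116.8] [282.7 117. ]
```

Call:
apply_moves([
  [-0.005,-0.0265,0.017,0,0,0,-1],
  [-0.001,-0.0175,-0.005,0,0,0,-1],
  [-0.003,-0.0075,-0.02,0,0,0,-1],
  [-0.003,-0.0075,-0.02,0,0,0,-1],
  [-0.0026,-0.0137,-0.0172,0,0,0,-1],
  [-0.0026,-0.0137,-0.0172,0,0,0,-1],
  [0,0,0,0,0,0,-1],
])

```text
clock: 17.92
eef_pos: [0.5324, 0.2005, 0.0624]
tool_rot: [0.16, 2.976, -0.012]
ft_force: [-0.5, 0.3, 0.2]
grip_width: -0.003
grip_force: 0.0
```

```bash
cat >>h.py <<'E'
def bolt():
    for c in("side","top"):
        im,P,ok=cloud(c); C=np.stack([(P-O)@X,(P-O)@Y,P[...,2]],-1)*1000
        hsv=cv2.cvtColor(im,cv2.COLOR_BGR2HSV)
        m=ok&(hsv[...,0]>15)&(hsv[...,0]<32)&(hsv[...,1]>110)&(hsv[...,2]>90)&(abs(C[...,1])<26)&(C[...,0]<-35)&(C[...,0]>-150)&(C[...,2]>45)&(C[...,2]<110)
        if m.sum(): print(c,"bar",m.sum(),np.median(C[m],0).round(1),C[m].max(0).round())
        for q in("bolt_knob",): print(c,q,[(((np.array(x["xyz"])-O)@np.array([X,Y,[0,0,1]]).T*1e3).round(1).tolist(),round(x["score"],2)) for x in nets.place_of(c,q)[:1]])
E
python3 - <<'E'
from h import *
s=st();bolt()
E
```

```text
clamp mm [-162.9    4.9   62.4] F clamp [-0.27 -0.54  0.17] t 17.925 rot
 [[-0.981  0.107  0.16 ]
 [ 0.106  0.994 -0.017]
 [-0.16   0.001 -0.987]]
side bar 119 [-124.    -2.    56.9] [-118.   19.   62.]
side bolt_knob [([-157.8, -0.3, 69.3], 0.77)]
top bar 93 [-124.9    3.1   58.6] [-121.   22.   65.]
top bolt_knob [([-38.6, -0.1, 98.8], 0.15)]
```

Call:
apply_moves([
  [0,0.04,0,0,0,0,-1],
  [0,0.03,0,0,0,0,-1],
  [0.013,0,0.052,0,0,0,-1],
  [0.01,0,0.053,0,0,0,-1],
  [0,-0.02,0,0,0,0,-1],
  [0,0,0,0,0,0,-1],
])

```text
clock: 18.88
eef_pos: [0.5319, 0.2208, 0.0191]
tool_rot: [0.159, 2.977, -0.013]
ft_force: [0.4, -0.6, 0.1]
grip_width: 0.002
grip_force: 0.0
```

Call:
apply_moves([
  [0,-0.02,0,0,0,0,-1],
  [0,-0.02,0,0,0,0,-1],
  [0,0,0,0,0,0,-1],
])

```text
clock: 19.25
eef_pos: [0.5336, 0.2171, 0.0239]
tool_rot: [0.151, 2.973, 0.025]
ft_force: [-7.7, 24.0, 12.4]
grip_width: 0.002
grip_force: 12.1
```

```bash
python3 - <<'E'
from h import *
s=st();bolt()
E
```

```text
clamp mm [-179.5    4.4   23.9] F clamp [-23.07 -10.19  12.44] t 19.25 rot
 [[-0.981  0.099  0.164]
 [ 0.102  0.995  0.008]
 [-0.163  0.025 -0.986]]
side bar 123 [-122.4   -1.8   60.2] [-118.   19.   65.]
side bolt_knob [([-152.7, 3.7, 76.5], 0.79)]
top bar 136 [-124.5    1.5   62.1] [-119.   21.   66.]
top bolt_knob [([-149.0, 0.9, 76.5], 0.66)]
```

Call:
apply_moves([
  [-0.004,0.01,-0.02,0,0,0,-1],
  [-0.004,0,-0.02,0,0,0,-1],
  [0,0,0,0,0,0,-1],
])

```text
clock: 19.82
eef_pos: [0.5325, 0.21, 0.0367]
tool_rot: [0.159, 2.975, -0.008]
ft_force: [-0.6, 5.2, 3.3]
grip_width: -0.002
grip_force: 2.7
```

```bash
python3 - <<'E'
from h import *
s=st();bolt()
E
```

```text
clamp mm [-172.3    4.    36.7] F clamp [-5.06 -1.17  3.33] t 19.825 rot
 [[-0.981  0.106  0.161]
 [ 0.105  0.994 -0.014]
 [-0.162  0.003 -0.987]]
side bar 122 [-117.7   -1.4   66.3] [-113.   20.   73.]
side bolt_knob [([-144.9, 1.3, 84.6], 0.63)]
top bar 136 [-119.4    1.1   68.9] [-114.   21.   73.]
top bolt_knob [([-140.1, -1.8, 89.8], 0.79)]
```

Call:
apply_moves([
  [-0.002,-0.009,-0.015,0,0,0,-1],
  [-0.002,-0.01,-0.015,0,0,0,-1],
  [-0.002,-0.016,-0.015,0,0,0,-1],
  [-0.002,-0.016,-0.015,0,0,0,-1],
  [-0.002,-0.018,-0.014,0,0,0,-1],
  [-0.002,-0.018,-0.014,0,0,0,-1],
  [0,0,0,0,0,0,-1],
])

```text
clock: 20.9
eef_pos: [0.5243, 0.1724, 0.0697]
tool_rot: [0.161, 2.981, -0.017]
ft_force: [0.1, -0.9, -0.0]
grip_width: -0.002
grip_force: 0.0
```

```bash
python3 - <<'E'
from h import *
s=st();bolt()
E
```

```text
clamp mm [-134.1   -0.2   69.7] F clamp [ 0.85  0.19 -0.01] t 20.9 rot
 [[-0.982  0.108  0.155]
 [ 0.106  0.994 -0.02 ]
 [-0.156 -0.003 -0.988]]
side bar 124 [-90.    0.2  87.7] [-85.  19.  92.]
side bolt_knob [([-53.6, -0.0, 93.3], 0.67)]
top bar 83 [-91.    9.9  89.6] [-88.  22.  94.]
top bolt_knob [([-104.5, -0.9, 113.6], 0.72)]
```

Call:
apply_moves([
  [-0.005,-0.018,-0.015,0,0,0,-1],
  [-0.005,-0.018,-0.015,0,0,0,-1],
  [-0.002,-0.013,-0.008,0,0,0,-1],
  [-0.002,-0.013,-0.008,0,0,0,-1],
  [0,0,0,0,0,0,-1],
])

```text
clock: 21.72
eef_pos: [0.5267, 0.1489, 0.09]
tool_rot: [0.16, 2.977, -0.013]
ft_force: [-1.1, -0.7, -0.9]
grip_width: -0.0
grip_force: 0.0
```

```bash
python3 - <<'E'
from h import *
s=st();bolt()
E
```

```text
clamp mm [-111.     4.6   90. ] F clamp [ 0.77 -1.07 -0.92] t 21.725 rot
 [[-0.981  0.107  0.159]
 [ 0.106  0.994 -0.017]
 [-0.16   0.    -0.987]]
side bar 128 [-79.2  -1.7  91.7] [-75.  19.  95.]
side bolt_knob [([-91.2, -0.1, 116.5], 0.69)]
top bar 33 [-82.   15.9  94.6] [-77.  21.  97.]
top bolt_knob [([-87.5, -1.0, 123.6], 0.4)]
```

Call:
apply_moves([
  [0,-0.0075,0,0,0,0,-1],
  [0,-0.0075,0,0,0,0,-1],
  [0,0,0,0,0,0,-1],
])

```text
clock: 22.3
eef_pos: [0.5259, 0.1432, 0.0896]
tool_rot: [0.16, 2.977, -0.013]
ft_force: [1.1, 0.3, 0.4]
grip_width: -0.002
grip_force: 0.1
```

Call:
apply_moves([
  [0,-0.0075,0,0,0,0,-1],
  [0,0,0,0,0,0,-1],
])

```text
clock: 22.55
eef_pos: [0.5256, 0.1402, 0.0897]
tool_rot: [0.16, 2.977, -0.013]
ft_force: [0.1, -0.1, 0.1]
grip_width: 0.005
grip_force: 0.3
```

Call:
apply_moves([
  [0,-0.0075,0,0,0,0,-1],
  [0,0,0,0,0,0,-1],
])

```text
clock: 22.8
eef_pos: [0.5254, 0.1375, 0.0899]
tool_rot: [0.159, 2.977, -0.012]
ft_force: [-1.1, 0.9, 3.7]
grip_width: 0.0
grip_force: 1.9
```

```bash
python3 - <<'E'
from h import *
s=st();bolt();prof(112,-110,10)
E
```

```text
clamp mm [-99.5   4.5  89.9] F clamp [-0.8 -1.2  3.7] t 22.8 rot
 [[-0.981  0.107  0.159]
 [ 0.105  0.994 -0.017]
 [-0.16   0.    -0.987]]
side bar 131 [-71.9  -1.7  93.4] [-67.  21.  98.]
side bolt_knob [([-82.3, 2.5, 122.7], 0.61)]
top bar 32 [-75.   16.6  96.3] [-70.  21. 100.]
top bolt_knob [([-77.8, -3.0, 124.2], 0.64)]
[(-98, 63, 66, 68), (-94, 66, 69, 71), (-90, 70, 72, 73), (-86, 73, 75, 76), (-82, 90, 94, 97), (-78, 92, 95, 98), (-74, 83, 93, 96), (-70, 85, 89, 94), (-66, 88, 89, 91), (-62, 88, 91, 93), (-58, 87, 89, 92), (-54, 87, 89, 91), (-50, 87, 89, 91), (-46, 94, 98, 100), (-42, 96, 99, 101), (-38, 97, 99, 103), (-34, 94, 98, 101), (-30, 91, 96, 99), (-26, 91, 95, 97), (-22, 96, 99, 101), (-18, 98, 101, 103), (-14, 91, 102, 103), (-10, 89, 102, 105), (-6, 102, 104, 106), (-2, 101, 103, 106), (2, 101, 104, 105), (6, 99, 102, 104)]
```

Call:
apply_moves([
  [0,0.02,0,0,0,0,-1],
  [0.004,0,0.025,0,0,0,-1],
  [0,-0.01,0,0,0,0,-1],
  [0,-0.006,0,0,0,0,-1],
  [0,0,0,0,0,0,-1],
])

```text
clock: 23.72
eef_pos: [0.5249, 0.1387, 0.0791]
tool_rot: [0.16, 2.978, -0.013]
ft_force: [-0.8, -0.3, -0.1]
grip_width: 0.0
grip_force: 0.3
```

Call:
apply_moves([
  [0,-0.006,0,0,0,0,-1],
  [0,0,0,0,0,0,-1],
])

```text
clock: 23.98
eef_pos: [0.5249, 0.1367, 0.0795]
tool_rot: [0.159, 2.978, -0.012]
ft_force: [-1.5, 2.5, -0.8]
grip_width: -0.001
grip_force: 1.0
```

Call:
apply_moves([
  [0,-0.006,0,0,0,0,-1],
  [0,0,0,0,0,0,-1],
])

```text
clock: 24.22
eef_pos: [0.525, 0.1345, 0.0797]
tool_rot: [0.159, 2.977, -0.012]
ft_force: [-1.9, 2.7, 1.4]
grip_width: 0.001
grip_force: 1.6
```

```bash
python3 - <<'E'
from h import *
s=st();bolt()
E
```

```text
clamp mm [-96.5   4.4  79.7] F clamp [-2.47 -2.18  1.38] t 24.225 rot
 [[-0.982  0.106  0.159]
 [ 0.105  0.994 -0.016]
 [-0.16   0.001 -0.987]]
side bar 125 [-65.3  -0.3  94.6] [-61.  20.  99.]
side bolt_knob [([-70.6, 1.1, 120.2], 0.62)]
top bar 25 [-68.1  17.3  97.1] [-64.  21. 101.]
top bolt_knob [([-69.6, 1.6, 126.4], 0.52)]
```

Call:
apply_moves([
  [0,-0.006,0,0,0,0,-1],
  [0,0,0,0,0,0,-1],
])

```text
clock: 24.68
eef_pos: [0.525, 0.1322, 0.0798]
tool_rot: [0.159, 2.977, -0.012]
ft_force: [-1.1, 3.6, 2.3]
grip_width: -0.001
grip_force: 2.2
```

Call:
apply_moves([
  [0,-0.006,0,0,0,0,-1],
  [0,0,0,0,0,0,-1],
])

```text
clock: 24.92
eef_pos: [0.525, 0.1301, 0.0799]
tool_rot: [0.159, 2.976, -0.011]
ft_force: [-1.1, 5.8, 3.4]
grip_width: -0.002
grip_force: 2.5
```

Call:
apply_moves([
  [0,-0.006,0,0,0,0,-1],
  [0,0,0,0,0,0,-1],
])

```text
clock: 25.18
eef_pos: [0.5249, 0.1269, 0.0798]
tool_rot: [0.16, 2.976, -0.013]
ft_force: [-0.2, 2.6, 2.2]
grip_width: -0.003
grip_force: 1.5
```

```bash
python3 - <<'E'
from h import *
s=st();bolt()
E
```

```text
clamp mm [-88.9   5.1  79.8] F clamp [-2.53 -0.51  2.17] t 25.175 rot
 [[-0.981  0.107  0.16 ]
 [ 0.105  0.994 -0.017]
 [-0.161 -0.    -0.987]]
side bar 118 [-60.4  -1.9  95.1] [-57.  19. 101.]
side bolt_knob [([-66.5, 0.9, 123.5], 0.55)]
top bar 25 [-63.4  16.4  97.1] [-59.  21. 101.]
top bolt_knob [([-60.1, -0.6, 126.8], 0.37)]
```

Call:
apply_moves([
  [0,-0.005,0,0,0,0,-1],
  [0,0,0,0,0,0,-1],
])

```text
clock: 25.62
eef_pos: [0.5239, 0.1245, 0.0793]
tool_rot: [0.16, 2.977, -0.014]
ft_force: [1.4, 1.6, 1.5]
grip_width: 0.0
grip_force: 0.8
```

Call:
apply_moves([
  [0,-0.005,0,0,0,0,-1],
  [0,0,0,0,0,0,-1],
])

```text
clock: 25.88
eef_pos: [0.5228, 0.1222, 0.0789]
tool_rot: [0.16, 2.979, -0.015]
ft_force: [-0.5, -1.0, 0.6]
grip_width: -0.004
grip_force: 0.1
```

```bash
python3 - <<'E'
from h import *
s=st();bolt();prof(112,-110,10)
E
```

```text
clamp mm [-84.1   3.6  78.9] F clamp [ 1.07 -0.41  0.56] t 25.875 rot
 [[-0.982  0.107  0.157]
 [ 0.106  0.994 -0.019]
 [-0.158 -0.002 -0.987]]
side bar 131 [-57.1  -3.1  94.6] [-52.  20. 101.]
side bolt_knob [([-58.3, 2.9, 122.9], 0.58)]
top bar 16 [-58.2  17.6  97.3] [-55.  21. 101.]
top bolt_knob [([-1.6, -2.7, 69.1], 0.47)]
[(-82, 69, 71, 103), (-78, 66, 72, 74), (-74, 74, 75, 78), (-70, 76, 80, 89), (-66, 83, 96, 99), (-62, 81, 96, 98), (-58, 81, 92, 98), (-54, 81, 83, 94), (-50, 80, 82, 90), (-46, 89, 92, 94), (-42, 91, 93, 95), (-38, 90, 93, 96), (-34, 90, 92, 94), (-30, 87, 89, 92), (-26, 74, 92, 95), (-22, 93, 96, 98), (-18, 95, 97, 99), (-14, 95, 98, 100), (-10, 90, 99, 101), (-6, 99, 100, 103), (-2, 97, 100, 102), (2, 96, 99, 102), (6, 95, 98, 101)]
```

Call:
apply_moves([
  [0,-0.006,0,0,0,0,-1],
  [0,0,0,0,0,0,-1],
])

```text
clock: 26.42
eef_pos: [0.5233, 0.1205, 0.0794]
tool_rot: [0.159, 2.978, -0.013]
ft_force: [-0.1, -0.5, -0.2]
grip_width: -0.0
grip_force: 0.0
```

Call:
apply_moves([
  [0,-0.005,0,0,0,0,-1],
  [0,0,0,0,0,0,-1],
])

```text
clock: 26.68
eef_pos: [0.5232, 0.1186, 0.0794]
tool_rot: [0.16, 2.978, -0.013]
ft_force: [-0.2, 0.4, -0.8]
grip_width: -0.001
grip_force: 0.0
```

```bash
python3 - <<'E'
from h import *
s=st();bolt();prof(112,-80,10)
E
```

```text
clamp mm [-80.5   4.3  79.4] F clamp [-0.39 -0.2  -0.75] t 26.675 rot
 [[-0.982  0.107  0.158]
 [ 0.105  0.994 -0.017]
 [-0.159 -0.    -0.987]]
side bar 104 [-50.3  -3.1  95.3] [-46.  21.  98.]
side bolt_knob [([-51.2, -0.1, 121.8], 0.77)]
top bar 15 [-52.7  18.4  96.8] [-49.  21.  99.]
top bolt_knob [([-47.3, -1.6, 123.9], 0.61)]
[(-80, 71, 71, 73), (-76, 74, 75, 77), (-72, 77, 79, 83), (-68, 80, 82, 82), (-64, 85, 87, 88), (-60, 87, 95, 96), (-56, 95, 96, 98), (-52, 89, 94, 98), (-48, 88, 93, 95), (-44, 91, 93, 95), (-40, 92, 95, 97), (-36, 92, 94, 97), (-32, 87, 92, 95), (-28, 66, 91, 94), (-24, 93, 95, 97), (-20, 96, 98, 100), (-16, 96, 98, 100), (-12, 86, 99, 102), (-8, 99, 100, 102), (-4, 99, 101, 104), (0, 99, 101, 103), (4, 97, 100, 102), (8, 96, 99, 101)]
```

Call:
apply_moves([
  [0,-0.006,0,0,0,0,-1],
  [0,-0.004,0,0,0,0,-1],
  [0,0,0,0,0,0,-1],
])

```text
clock: 27.35
eef_pos: [0.5227, 0.1146, 0.0794]
tool_rot: [0.16, 2.978, -0.013]
ft_force: [0.2, 0.1, -0.1]
grip_width: -0.001
grip_force: 0.0
```

Call:
apply_moves([
  [0,-0.005,0,0,0,0,-1],
  [0,0,0,0,0,0,-1],
])

```text
clock: 27.6
eef_pos: [0.5225, 0.1127, 0.0794]
tool_rot: [0.159, 2.978, -0.013]
ft_force: [-0.7, 0.6, 0.2]
grip_width: 0.003
grip_force: 0.0
```

Call:
apply_moves([
  [0,-0.004,0,0,0,0,-1],
  [0,0,0,0,0,0,-1],
])

```text
clock: 27.85
eef_pos: [0.5224, 0.1113, 0.0795]
tool_rot: [0.159, 2.978, -0.012]
ft_force: [0.4, 0.6, -0.5]
grip_width: 0.002
grip_force: 0.3
```

Call:
apply_moves([
  [0,-0.004,0,0,0,0,-1],
  [0,0,0,0,0,0,-1],
])

```text
clock: 28.1
eef_pos: [0.5224, 0.1106, 0.0795]
tool_rot: [0.158, 2.978, -0.009]
ft_force: [0.4, 4.0, -1.0]
grip_width: 0.006
grip_force: 2.3
```

```bash
python3 - <<'E'
from h import *
s=st();bolt();prof(112,-80,10)
E
```

```text
clamp mm [-72.5   4.3  79.5] F clamp [-4.04 -0.02 -0.97] t 28.1 rot
 [[-0.982  0.106  0.159]
 [ 0.105  0.994 -0.015]
 [-0.159  0.002 -0.987]]
side bar 98 [-49.9  -3.   94.7] [-46.  20. 100.]
side bolt_knob [([-49.7, -0.1, 118.8], 0.67)]
top bar 13 [-52.6  18.7  96.5] [-49.  21. 100.]
top bolt_knob [([-49.1, 1.4, 126.0], 0.57)]
[(-80, 70, 72, 72), (-76, 74, 75, 76), (-64, 85, 86, 87), (-60, 87, 94, 97), (-56, 93, 96, 98), (-52, 90, 94, 97), (-48, 89, 93, 96), (-44, 92, 94, 95), (-40, 92, 95, 97), (-36, 91, 94, 97), (-32, 87, 92, 95), (-28, 88, 91, 94), (-24, 93, 95, 97), (-20, 95, 97, 100), (-16, 96, 98, 101), (-12, 98, 100, 101), (-8, 99, 101, 103), (-4, 100, 101, 104), (0, 99, 101, 102), (4, 97, 100, 102), (8, 96, 99, 101)]
```

Call:
apply_moves([
  [0,0.02,0,0,0,0,-1],
  [0,0.08,0,0,0,0,-1],
  [0,0.12,0,0,0,0,-1],
  [0.01,0.1,-0.1,0,0,0,-1],
  [0.01,0,-0.12,0,0,0,-1],
  [0,0,0,0,0,0,-1],
])

```text
clock: 29.15
eef_pos: [0.5164, 0.2409, 0.1692]
tool_rot: [0.157, 2.97, -0.009]
ft_force: [0.3, -0.1, -0.5]
grip_width: -0.002
grip_force: 0.0
```

```bash
python3 - <<'E'
from h import *
s=st();bolt();prof(112,-80,10)
a=cams.grab_frame('side')[0][105:235,235:365]; b=cams.grab_frame('top')[0][120:250,140:270]
cv2.imwrite('pics/s6.png',np.hstack([cv2.resize(a,(400,400)),cv2.resize(b,(400,400))]))
for q in("tube_mid","grease_tub","brown_bottle","tape_blue"): print(q,np.round(nets.place_of("side",q)[0]["xyz"],3))
E
```

```text
clamp mm [-201.4  -15.3  169.2] F clamp [ 0.04  0.26 -0.5 ] t 29.15 rot
 [[-0.981  0.105  0.166]
 [ 0.104  0.994 -0.015]
 [-0.166  0.003 -0.986]]
side bar 101 [-50.4  -2.2  94.6] [-46.  21. 100.]
side bolt_knob [([-49.3, 2.5, 124.0], 0.83)]
top bar 56 [-52.2 -10.1  96.8] [-48.  21. 101.]
top bolt_knob [([-46.1, 3.3, 127.3], 0.56)]
[(-80, 72, 72, 75), (-76, 74, 76, 78), (-72, 77, 80, 81), (-68, 81, 83, 86), (-64, 84, 86, 89), (-60, 90, 95, 97), (-56, 93, 96, 99), (-52, 89, 95, 98), (-48, 90, 94, 96), (-44, 91, 94, 95), (-40, 92, 95, 98), (-36, 92, 95, 97), (-32, 88, 93, 96), (-28, 85, 91, 94), (-24, 92, 95, 97), (-20, 95, 97, 99), (-16, 82, 98, 100), (-12, 88, 99, 102), (-8, 99, 101, 102), (-4, 99, 101, 104), (0, 99, 101, 103), (4, 96, 99, 102), (8, 96, 99, 101)]
tube_mid [0.506 0.04  0.067]
grease_tub [ 0.416  0.165 -0.003]
brown_bottle [ 0.578 -0.106 -0.   ]
tape_blue [ 0.398 -0.08   0.002]
```

View pics/s6.png

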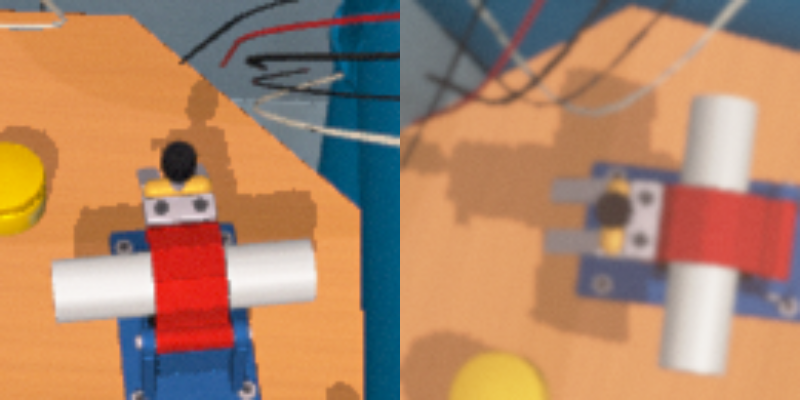

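The last picture shows the brass bar at (180,187) on the left and (615,215) on the right. It lies in the notch against the block, with the cap level and the arm clear.

```bash
python3 -c "
from h import *
print(ticket.hand_in())"
```

```text
the job is handed in; nothing more can be done
None
```

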